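Clear and close a two-part plaster mould, holding it shut

ROBOT

A 6-joint arm with a two-finger parallel gripper is mounted at the origin on the work surface. World frame = base frame: x ahead of the robot, y to its left, z up, the work surface at z = 0. Lengths are in m, angles in rad, forces in N, time in s.
With the tool pointing down it reaches from about 0.3 to 0.875 m from the base axis. Payload 6.4 kg.
Tool frame: the origin (TCP) lies at the very end of the fingers, on their centre line; the grasp point (between the pads) lies 19 mm behind it (grip_depth is the distance from the TCP to the grasp point, in m); z points along the fingers, y is the line along which they close (so a half turn about z gives the same grasp; the last joint's range is limited). The gripper opens to 88 mm and grips with 3 to 60 N. Pads are 18 mm wide; open, the fingers measure 123 mm over their backs; the gripper's body (75 mm by 187 mm) begins 45 mm behind the grasp point.
Start: joints at [-1.418, 0.181, 1.607, -0, 1.354, -0.206], TCP at [0.202, -0.538, 0.239] pointing down, gripper open.
Joint ranges: [-2.99, 2.99], [-0.89, 2.07], [0.3, 2.58], [-1.14, 4.28], [0, 2.63], [-3.12, 3.12]. Speed limits (rad/s): [2.57, 2.57, 3.01, 3.14, 3.14, 3.14].

INTERFACE

Orientations are given as [roll, pitch, yaw] about the fixed x, y, z axes, in that order (R = Rz(yaw) Ry(pitch) Rx(roll)).
In Python, from cell import get_state, camera, finish_job, grip_depth gives the robot as it stands.
- The arm moves only by the tool jog_arm, never from a script. Its arguments are lists of equal length, an entry for each row: "linear": the shift along the tool's x, y, z as a fraction of full scale, a list of three; "delta_rot": the turn, a rotation vector about the tool's x, y, z as a fraction of full scale, a list of three; "jaw": the opening, from 0 (shut) to 1 (fully open). In form: {"linear": [[tx, ty, tz], ...], "delta_rot": [[wx, wy, wz], ...], "jaw": [jaw, ...]}. A call has 1 to 5 rows; each row is the pose to reach, as a shift and turn from the pose commanded when the call began, along the tool's axes at that moment; what a row does not reach only later rows make up. Full scale, the value 1, is 0.15 m for a shift and 2 rad for a turn. A row lasts 1/12 s, in which the tool goes at most 41.7 mm and 7.16 degrees, less where a joint would pass 70% of its speed; a pose out of reach is approached as far as the arm can. A call with a number of a shift or a turn outside -1 to 1 is refused whole. A call with a gripper value outside its range is refused whole. The fingers move at their own pace and stop on an object; "newtons" is the grip in N (left out, the last holds). Time passes only in rows, so rows that repeat a pose let the fingers close. It gives the time, the measured TCP pose, the force, the opening and the grip force at its end, in the units of the state.
- get_state(): the state, without advancing time (a new reading comes with each control period).
- camera(name): name is "side" or "top"; returns a dict with "pixels" (400x640x3 uint8, red, green, blue), "vfov" (degrees; the focal length in pixels is half the picture's height over the tangent of half this angle, whatever the lens; pixels are square), "cx", "cy" (the principal point, pixels), "dist" ([k1, k2, p1, p2, k3] as OpenCV has them; the pictures are not rectified), "xyz" and "attitude" of the camera in the world. Camera axes: x right, y down, z forward; pixel columns grow to the right and rows downward; lengths in m; the calibration is good to about 2 mm. A picture is of the moment at which its call begins. There is no depth.
- finish_job(): hands the job in; it is judged then, once.
The state is a dict: "clock": time; "joint_positions": joint angles; "joint_vel": joint speeds; "joint_torque": joint torques, N m; "tcp_pos": TCP position; "eef_rot": TCP orientation; "force": force on the tool from outside, world axes, zero at the start; "torque": the same for the moment, N m; "gripper_width": finger opening in m; "finger_force": force on a finger pad.
Only numpy, scipy, OpenCV 4.12 (cv2) and the standard library are available. Lean on these libraries where they do the work, as an engineer would, in place of code of your own. Each camera call takes 0.05 s, during which the arm holds its last target. There are 200 camera calls.

TASK

Get the mug-handle mould ready for pouring: first take the two clay lumps off the face of the lower plaster half and put them in the grey scrap bin, then pick up the upper half by its wooden handle and set it down on the lower half's two brass dowels with the pouring notches at the same end, so that it lies flush. Finish while still pressing the upper half down with the gripper, about as hard as a one-kilo weight, and do not let go: the job ends with the mould held shut. Leave the mug, brush pot, dish and paint palette where they stand.

Things in the scene. Friction and masses are not known exactly. Their poses are not given: they have to be found in the camera images.
- parting_face (a point): Centre of the flat top (parting) face of the lower mould half, 40 mm above the table, z up. Two brass dowels stand on this face, 12 mm thick and 16 mm tall, the top 7 mm tapering to 6 mm thick, at x, y = (+57, +36) and (-46, -30) mm in this frame. The grey C-shaped groove is level with the face.
- lower_mould: Lower mould half: immovable white plaster block 150 x 110 mm (x, y) bedded on a plywood board 190 x 150 x 12 mm; origin at the centre of the board's underside, on the table. Its short end at -x has a pouring notch cut through, 22 mm wide (y) and 16 mm deep (x).
- upper_handle (a point): Centre of the wooden handle on the upper mould half, a bar 60 x 24 x 36 mm (x, y, z) in the middle of the slab, same axes as the slab. This point is 44 mm above the slab's underside; the handle spans 26 to 62 mm above it. With the mould closed the point lies 44 mm straight above parting_face, x axes alike. The closed halves are rigid, no spring.
- upper_mould: Upper mould half: loose white plaster slab 150 x 110 x 26 mm (x, y, z), 0.36 to 0.56 kg, lying flat on the table, handle up; origin at the centre of its underside. Pouring notch 22 x 16 mm in its -x end; two through holes, 15 mm wide, at x, y = (+57, +36) and (-46, -30) mm, so it fits the dowels one way round only.
- scrap_bin: Grey open plastic bin, immovable, 170 x 140 mm outside (x, y), 70 mm tall, walls 4 mm; origin at the centre of its underside, on the table.
- lump_a_mid (a point): Centre of a dry grey-brown clay lump lying on the lower half's face, a rough rounded block 24 x 22 x 20 mm (x, y, z), 20 g.
- lump_b_mid (a point): Centre of the other dry clay lump on that face, a rough rounded block 20 x 26 x 18 mm (x, y, z), 20 g.
- mug: Bystander: white mug, 76 mm across and 90 mm tall; origin at the centre of its underside.
- brush_pot: Bystander: white pot 90 mm across and 120 mm tall with brushes up to 250 mm above the table, spreading up to 70 mm from its axis; origin at the centre of its underside.
- dish: Bystander: shallow white dish, 110 mm across and 30 mm tall; origin at the centre of its underside.
- palette: Bystander: round paint palette, 110 mm across and 14 mm thick; origin at the centre of its underside.
There are look-alikes about, which are no part of the job. What is shaped like the upper_mould but blue is not meant. What is shaped like the lower_mould but pink is not meant.

How it is judged:
By the outcome, as a careful person would: the job done as asked, in the order asked, and still so for the second after the job is handed in, while the arm keeps its last pose, push and grip.
It also fails if it takes over 72 s, if anything falls off the work surface, if the arm or the gripper's body presses on something with over 40 N, if the wrist force passes 120 N, or if a joint passes its speed limit or range.

## Working session

There is one attempt and no reset: what is moved stays moved. The work goes in short steps, Python scripts to look and compute and a tool call to move; the robot and the scene stay as the last step left them, time stands still between calls to the robot, and variables do not carry over. Pictures are saved under pics/ and viewed, at most 10 in all, crops included, and the job is handed in when it is done.

Besides the shell and the picture viewer there is one more tool, called after "Call:" by a JSON object that holds its "api" and its "payload", one argument or row to a line. jog_arm: Moves the arm, as the interface text tells. Its arguments: {"type":"object","properties":{"linear":{"type":"array","items":{"type":"array","items":{"type":"number"}}},"delta_rot":{"type":"array","items":{"type":"array","items":{"type":"number"}}},"jaw":{"type":"array","items":{"type":"number"}},"newtons":{"type":"number"}},"required":["linear","delta_rot","jaw"]}

```bash
mkdir -p pics
cat > h.py <<'E'
import numpy as np, cv2
from cell import get_state, camera, finish_job, grip_depth
from scipy.spatial.transform import Rotation as R
def K(c):
    f=200/np.tan(np.radians(c['vfov'])/2); return np.array([[f,0,c['cx']],[0,f,c['cy']],[0,0,1.]])
def rot(c):
    a=np.array(c['attitude']); return a if a.shape==(3,3) else R.from_euler('xyz',a).as_matrix()
def plane(c,px,z):
    p=cv2.undistortPoints(np.array(px,float).reshape(-1,1,2),K(c),np.array(c['dist'],float)).reshape(-1,2)
    d=np.c_[p,np.ones(len(p))]@rot(c).T; o=np.array(c['xyz'])
    return o+d*((z-o[2])/d[:,2])[:,None]
def proj(c,P):
    Rm=rot(c).T; t=-Rm@np.array(c['xyz'])
    return cv2.projectPoints(np.array(P,float).reshape(-1,1,3),cv2.Rodrigues(Rm)[0],t,K(c),np.array(c['dist'],float))[0].reshape(-1,2)
def snap(n,f):
    c=camera(n); cv2.imwrite('pics/'+f,c['pixels'][:,:,::-1]); return c
E
python3 - <<'E'
from h import *
for n in('top','side'):
    c=snap(n,n+'0.png'); np.save(n+'0.npy',c,allow_pickle=True); print(n,c['xyz'],c['attitude'],c['vfov'],c['cx'],c['cy'],c['dist'])
    print(plane(c,[[0,0],[639,0],[0,399],[639,399]],0).round(2).tolist())
print(get_state(),grip_depth)
E
```

```text
top [ 0.33198339 -0.00721587  1.72608719] [-3.05197739e+00  1.30187917e-04 -1.55930476e+00] 44.73330327299698 323.59408513299144 196.4009379092024 [-0.05885186  0.          0.          0.          0.        ]
[[1.23, 1.25, 0.0], [1.26, -1.21, 0.0], [-0.25, 1.14, 0.0], [-0.23, -1.14, 0.0]]
side [0.0196341  0.78731259 0.97411339] [-2.36509666 -0.01637233 -2.60950791] 51.68586978795979 324.440215326313 201.61975459015784 [-0.05682054  0.          0.          0.          0.        ]
[[3.36, -0.55, 0.0], [-0.43, -3.03, 0.0], [0.81, 0.89, 0.0], [-0.47, 0.13, 0.0]]
{'clock': 0.1, 'joint_positions': array([-1.41829522e+00,  1.81453023e-01,  1.60787955e+00, -2.26070706e-05,
        1.35384250e+00, -2.06282164e-01]), 'joint_vel': array([-5.26094458e-05, -9.98601277e-04, -4.21462496e-03, -1.93736461e-03,
       -7.04104442e-04, -1.90562029e-03]), 'joint_torque': array([ 5.65497089e-07, -4.34822273e+01, -3.42698085e+01,  7.02347467e-02,
        3.40487121e-02, -4.76398100e-05]), 'tcp_pos': array([ 0.20184706, -0.53789071,  0.23792173]), 'eef_rot': array([-3.14003926e+00, -3.02512693e-04,  3.58787919e-01]), 'force': array([-0.245712  , -0.27189112,  0.4892168 ]), 'torque': array([-0.00960615,  0.0054814 , -0.00172194]), 'finger_force': 0.0, 'gripper_width': 0.08808852221112032} 0.0187
```

View pics/top0.png

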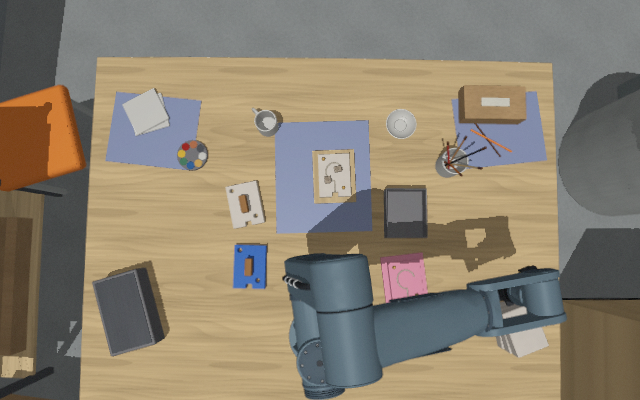

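View pics/side0.png

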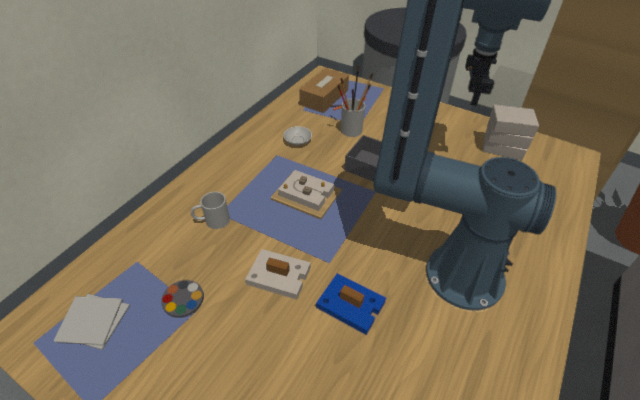

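Top view candidates: the upper half is the white slab at (245,204), not the blue one at (250,266). The lower half is the white block on plywood at (334,175), not the pink one at (404,278). The bin is the grey box at (406,211); the dark box at (128,311) also needs a size check. I'll check these choices in one close crop.

Run:
```python
from h import *
c=np.load('top0.npy',allow_pickle=True).item(); im=c['pixels']
cv2.imwrite('pics/crop0.png',cv2.resize(im[135:245,220:435,::-1],None,fx=3.7,fy=3.7,interpolation=cv2.INTER_CUBIC))
print('darkbox',plane(c,[[94,283],[142,267],[163,343],[110,356]],.07).round(3).tolist())
print('bin',plane(c,[[385,186],[426,186],[427,237],[385,237]],.07).round(3).tolist())
hsv=cv2.cvtColor(im,cv2.COLOR_RGB2HSV)
def m(lo,hi,box):
    k=cv2.inRange(hsv,np.array(lo),np.array(hi)); z=np.zeros_like(k); x0,y0,x1,y1=box; z[y0:y1,x0:x1]=k[y0:y1,x0:x1]
    return z
def rect(k,z,n):
    cs=cv2.findContours(k,0,2)[0]; q=max(cs,key=cv2.contourArea).reshape(-1,2)
    w=plane(c,q,z)[:,:2].astype(np.float32); print(n,cv2.minAreaRect(w),np.int32(cv2.minAreaRect(q)[0]))
rect(m([0,0,120],[180,60,255],(222,175,270,235)),.026,'upper')
rect(m([5,110,60],[20,255,170],(232,190,258,218)),.062,'handle')
rect(m([0,0,120],[180,50,255],(310,145,360,205)),.040,'lower')
```

```text
darkbox [[0.174, 0.776, 0.07], [0.232, 0.611, 0.07], [-0.022, 0.53, 0.07], [-0.07, 0.711, 0.07]]
bin [[0.519, -0.216, 0.07], [0.521, -0.357, 0.07], [0.346, -0.359, 0.07], [0.345, -0.216, 0.07]]
upper ((0.45469120144844055, 0.27224403619766235), (0.15208342671394348, 0.11503586918115616), 12.60058307647705) [244 204]
handle ((0.45430293679237366, 0.2695925235748291), (0.05748669430613518, 0.022281022742390633), 12.808706283569336) [243 203]
lower ((0.5600777268409729, -0.04031773656606674), (0.15270045399665833, 0.11099863052368164), 3.067697763442993) [333 174]
```

View pics/crop0.png

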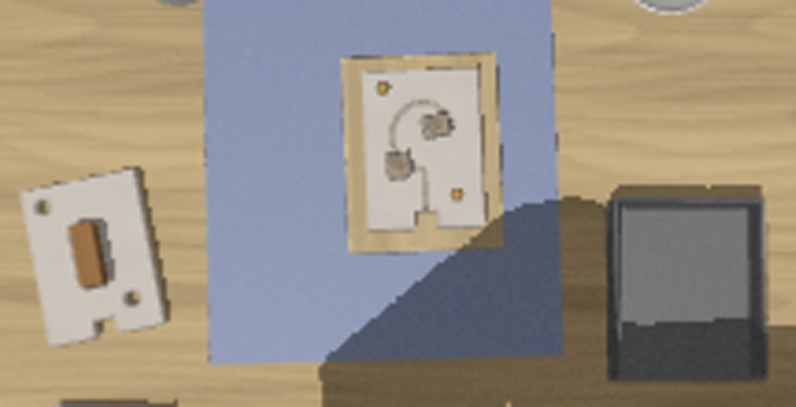

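The crop confirms the choice. The upper half has its notch at the bottom, the handle at crop (88,254), and holes at (42,207) and (131,298). The lower half's dowels are at (382,88) and (457,195), the lumps at (437,125) and (398,165), and its notch is at the bottom (-x). The bin measures 175 x 141 mm, so it fits, while the dark box measures about 270 x 180 mm and doesn't.

```bash
cat >> h.py <<'E'
def blobs(c,lo,hi,box,z,amin,open_=0):
    h=cv2.cvtColor(c['pixels'],cv2.COLOR_RGB2HSV); x0,y0,x1,y1=box
    k=cv2.inRange(h[y0:y1,x0:x1],np.array(lo),np.array(hi)); k=cv2.resize(k,None,fx=4,fy=4,interpolation=cv2.INTER_LINEAR); k=(k>127).astype(np.uint8)
    if open_: k=cv2.morphologyEx(k,cv2.MORPH_OPEN,np.ones((open_,open_)))
    for q in cv2.findContours(k,0,cv2.CHAIN_APPROX_NONE)[0]:
        if cv2.contourArea(q)<amin*16: continue
        p=(q.reshape(-1,2)+.5)/4-.5+[x0,y0]; w=plane(c,p,z)[:,:2].astype(np.float32)
        (cx,cy),s,a=cv2.minAreaRect(w); print('px',p.mean(0).round(1),'xy',round(cx,4),round(cy,4),np.round(s,4),round(a,1))
E
python3 - <<'E'
from h import *
c=np.load('top0.npy',allow_pickle=True).item()
h=cv2.cvtColor(c['pixels'],cv2.COLOR_RGB2HSV)
print(h[168,337],h[179,327],h[162,332],h[158,323],h[187,343],h[180,340])
print('dowels');blobs(c,[8,90,80],[30,255,255],(318,154,350,194),.053,2)
print('lumps');blobs(c,[0,0,60],[40,110,185],(318,154,350,194),.055,15,9)
s=np.load('side0.npy',allow_pickle=True).item()
print('side proj lumps/dowels ok?')
Rz=R.from_euler('z',3.07,degrees=True).as_matrix()[:2,:2]
for p in([57,36],[-46,-30]):
  w=np.array([.560,-.040])+Rz@(np.array(p)/1000); print(w.round(4),proj(c,[*w,.053]),proj(s,[*w,.053]))
print('side dowels');blobs(s,[8,120,80],[25,255,255],(275,172,336,208),.053,2)
print('side lumps');blobs(s,[0,0,50],[40,110,150],(285,172,330,200),.05,10,9)
E
```

```text
[ 18  53 139] [ 16  54 141] [ 19  28 172] [ 20 135 194] [ 20 135 194] [ 16  19 200]
dowels
px [343.1 187.1] xy 0.5158 -0.0721 [0.0096 0.0095] 0.5
px [323.  158.5] xy 0.6148 -0.0017 [0.01   0.0099] 45.3
lumps
px [327.5 179.3] xy 0.5415 -0.0199 [0.0279 0.0303] 0.7
px [337.7 168.2] xy 0.5817 -0.0537 [0.0307 0.0313] 0.7
side proj lumps/dowels ok?
[ 0.615 -0.001] [[322.805266   158.43544144]] [[285.06578371 184.42769254]]
[ 0.5157 -0.0724] [[343.09679002 187.02601665]] [[322.49467209 182.5331512 ]]
side dowels
px [285.  185.8] xy 0.6123 0.0034 [0.0089 0.018 ] 34.2
px [322.5 183.5] xy 0.5133 -0.0685 [0.0057 0.018 ] 30.8
px [331.7 172.6] xy 0.5138 -0.1287 [0.026  0.0139] 31.6
side lumps
px [292. 197.] xy 0.5654 0.027 [0.0551 0.0316] 31.4
px [325.3 193.9] xy 0.483 -0.0333 [0.0281 0.0308] 30.9
px [306.6 190.4] xy 0.5422 -0.0168 [0.035  0.0415] 7.8
px [302.4 180. ] xy 0.5804 -0.0512 [0.0265 0.0429] 32.3
```

Dowels put the lower half at centre (0.560, -0.040), yaw about 3°. Lump A is at (0.5415, -0.020) and lump B at (0.582, -0.054). The upper handle is at (0.454, 0.270), yaw 12.7°, and the bin is at (0.433, -0.287). Starting to move.

Call:
{"api": "jog_arm", "payload": {
  "linear": [
    [0.78,-0.56,0],
    [0.78,-0.56,0],
    [0.78,-0.56,0],
    [0.78,-0.56,0],
    [0.78,-0.56,0]
  ],
  "delta_rot": [
    [0,0,0.154],
    [0,0,0.154],
    [0,0,0.154],
    [0,0,0.154],
    [0,0,0.154]
  ],
  "jaw": [0.6,0.6,0.6,0.6,0.6],
  "newtons": 10
}}

```text
clock: 0.52
tcp_pos: [0.2838, -0.4151, 0.2383]
eef_rot: [-3.14, -0.0, 0.055]
force: [0.4, -0.5, 0.6]
gripper_width: 0.0572
finger_force: 0.0
```

Call:
{"api": "jog_arm", "payload": {
  "linear": [
    [0.62,-0.85,0],
    [0.62,-0.85,0],
    [0.62,-0.85,0],
    [0.62,-0.85,0],
    [0.62,-0.85,0]
  ],
  "delta_rot": [
    [0,0,0],
    [0,0,0],
    [0,0,0],
    [0,0,0],
    [0,0,0]
  ],
  "jaw": [0.6,0.6,0.6,0.6,0.6]
}}

```text
clock: 0.93
tcp_pos: [0.3703, -0.2829, 0.2385]
eef_rot: [-3.14, -0.001, 0.055]
force: [-0.4, 0.4, 0.7]
gripper_width: 0.0531
finger_force: 0.0
```

Call:
{"api": "jog_arm", "payload": {
  "linear": [
    [0.62,-0.85,0],
    [0.62,-0.85,0],
    [0.62,-0.85,0],
    [0.62,-0.85,0],
    [0.62,-0.85,0]
  ],
  "delta_rot": [
    [0,0,0],
    [0,0,0],
    [0,0,0],
    [0,0,0],
    [0,0,0]
  ],
  "jaw": [0.6,0.6,0.6,0.6,0.6]
}}

```text
clock: 1.35
tcp_pos: [0.4568, -0.1515, 0.2386]
eef_rot: [-3.14, -0.001, 0.055]
force: [-0.1, 0.4, -0.2]
gripper_width: 0.053
finger_force: 0.0
```

Call:
{"api": "jog_arm", "payload": {
  "linear": [
    [0.62,-0.85,0.4],
    [0.62,-0.85,0.6],
    [0.62,-0.85,0.8],
    [0.62,-0.85,0.8],
    [0.62,-0.85,0.8]
  ],
  "delta_rot": [
    [0,0,0],
    [0,0,0],
    [0,0,0],
    [0,0,0],
    [0,0,0]
  ],
  "jaw": [0.6,0.6,0.6,0.6,0.6]
}}

```text
clock: 1.77
tcp_pos: [0.5416, -0.0225, 0.1166]
eef_rot: [3.141, 0.001, 0.051]
force: [0.1, -0.7, -0.2]
gripper_width: 0.0528
finger_force: 0.0
```

Call:
{"api": "jog_arm", "payload": {
  "linear": [
    [0,-0.01,0.2],
    [0,-0.01,0.35],
    [0,-0.01,0.42],
    [0,-0.01,0.47],
    [0,-0.01,0.47]
  ],
  "delta_rot": [
    [0,0,0],
    [0,0,0],
    [0,0,0],
    [0,0,0],
    [0,0,0]
  ],
  "jaw": [0.6,0.6,0.6,0.6,0.6]
}}

```text
clock: 2.18
tcp_pos: [0.5404, -0.0221, 0.047]
eef_rot: [-3.141, 0.002, 0.05]
force: [-0.8, 0.3, -0.2]
gripper_width: 0.053
finger_force: 0.0
```

Call:
{"api": "jog_arm", "payload": {
  "linear": [
    [0,0,0],
    [0,0,0],
    [0,0,0],
    [0,0,0],
    [0,0,0]
  ],
  "delta_rot": [
    [0,0,0],
    [0,0,0],
    [0,0,0],
    [0,0,0],
    [0,0,0]
  ],
  "jaw": [0,0,0,0,0],
  "newtons": 10
}}

```text
clock: 2.6
tcp_pos: [0.5417, -0.0212, 0.0492]
eef_rot: [3.141, -0.002, 0.051]
force: [0.7, -0.8, 1.9]
gripper_width: 0.022
finger_force: 10.0
```

Call:
{"api": "jog_arm", "payload": {
  "linear": [
    [0,0,-0.2],
    [0,0,-0.4],
    [0,0.1,-0.55],
    [-0.1,0.3,-0.6],
    [-0.2,0.5,-0.6]
  ],
  "delta_rot": [
    [0,0,0],
    [0,0,0],
    [0,0,0],
    [0,0,0],
    [0,0,0]
  ],
  "jaw": [0,0,0,0,0]
}}

```text
clock: 3.02
tcp_pos: [0.517, -0.0982, 0.1418]
eef_rot: [3.139, -0.006, 0.054]
force: [1.0, -1.1, -0.7]
gripper_width: 0.0221
finger_force: 10.0
```

Call:
{"api": "jog_arm", "payload": {
  "linear": [
    [-0.1,0.25,0],
    [-0.25,0.5,0],
    [-0.4,0.75,0],
    [-0.5,0.86,0],
    [-0.5,0.86,0]
  ],
  "delta_rot": [
    [0,0,0],
    [0,0,0],
    [0,0,0],
    [0,0,0],
    [0,0,0]
  ],
  "jaw": [0,0,0,0,0]
}}

```text
clock: 3.43
tcp_pos: [0.4445, -0.2339, 0.1387]
eef_rot: [3.14, 0.0, 0.046]
force: [-0.6, 0.6, -0.6]
gripper_width: 0.0218
finger_force: 10.0
```

Call:
{"api": "jog_arm", "payload": {
  "linear": [
    [-0.15,0.2,0],
    [-0.3,0.36,0],
    [-0.3,0.36,0.2],
    [-0.3,0.36,0.4],
    [-0.3,0.36,0.5]
  ],
  "delta_rot": [
    [0,0,0],
    [0,0,0],
    [0,0,0],
    [0,0,0],
    [0,0,0]
  ],
  "jaw": [0,0,0,0,0]
}}

```text
clock: 3.85
tcp_pos: [0.4034, -0.2852, 0.061]
eef_rot: [-3.14, 0.001, 0.05]
force: [-1.5, 0.2, -0.3]
gripper_width: 0.0217
finger_force: 10.0
```

Call:
{"api": "jog_arm", "payload": {
  "linear": [
    [0,0,0.13],
    [0,0,0.13],
    [0,0,0.13],
    [0,0,0.13],
    [0,0,0.13]
  ],
  "delta_rot": [
    [0,0,0],
    [0,0,0],
    [0,0,0],
    [0,0,0],
    [0,0,0]
  ],
  "jaw": [0,0,0.6,0.6,0.6]
}}

```text
clock: 4.27
tcp_pos: [0.4055, -0.2869, 0.0452]
eef_rot: [3.14, -0.002, 0.051]
force: [-0.1, -0.5, -1.0]
gripper_width: 0.0398
finger_force: 0.0
```

Call:
{"api": "jog_arm", "payload": {
  "linear": [
    [0,0,-0.2],
    [0,0,-0.4],
    [0,0,-0.65],
    [0.1,-0.1,-0.65],
    [0.3,-0.3,-0.65]
  ],
  "delta_rot": [
    [0,0,0],
    [0,0,0],
    [0,0,0],
    [0,0,0],
    [0,0,0]
  ],
  "jaw": [0.6,0.6,0.6,0.6,0.6]
}}

```text
clock: 4.68
tcp_pos: [0.448, -0.2434, 0.146]
eef_rot: [3.134, -0.006, 0.046]
force: [0.6, 0.3, -0.4]
gripper_width: 0.0528
finger_force: 0.0
```

Call:
{"api": "jog_arm", "payload": {
  "linear": [
    [0.2,-0.25,0],
    [0.4,-0.5,0],
    [0.6,-0.75,0],
    [0.75,-0.95,0],
    [0.75,-0.95,0]
  ],
  "delta_rot": [
    [0,0,0],
    [0,0,0],
    [0,0,0],
    [0,0,0],
    [0,0,0]
  ],
  "jaw": [0.6,0.6,0.6,0.6,0.6]
}}

```text
clock: 5.1
tcp_pos: [0.5546, -0.0874, 0.1432]
eef_rot: [3.142, -0.004, 0.054]
force: [-0.5, -0.5, -1.4]
gripper_width: 0.0531
finger_force: 0.0
```

Call:
{"api": "jog_arm", "payload": {
  "linear": [
    [0.15,-0.15,0],
    [0.21,-0.25,0],
    [0.21,-0.25,0],
    [0.21,-0.25,0],
    [0.21,-0.25,0]
  ],
  "delta_rot": [
    [0,0,0],
    [0,0,0],
    [0,0,0],
    [0,0,0],
    [0,0,0]
  ],
  "jaw": [0.6,0.6,0.6,0.6,0.6]
}}

```text
clock: 5.52
tcp_pos: [0.5811, -0.053, 0.1419]
eef_rot: [3.141, -0.001, 0.051]
force: [-0.6, 0.2, -0.5]
gripper_width: 0.0531
finger_force: 0.0
```

Call:
{"api": "jog_arm", "payload": {
  "linear": [
    [0,0,0.25],
    [0,0,0.45],
    [0,0,0.57],
    [0,0,0.64],
    [0,0,0.64]
  ],
  "delta_rot": [
    [0,0,0],
    [0,0,0],
    [0,0,0],
    [0,0,0],
    [0,0,0]
  ],
  "jaw": [0.6,0.6,0.6,0.6,0.6]
}}

```text
clock: 5.93
tcp_pos: [0.5791, -0.0532, 0.043]
eef_rot: [-3.14, 0.004, 0.049]
force: [-0.3, 0.2, 0.7]
gripper_width: 0.053
finger_force: 0.0
```

Call:
{"api": "jog_arm", "payload": {
  "linear": [
    [0,0,0],
    [0,0,0],
    [0,0,0],
    [0,0,0],
    [0,0,0]
  ],
  "delta_rot": [
    [0,0,0],
    [0,0,0],
    [0,0,0],
    [0,0,0],
    [0,0,0]
  ],
  "jaw": [0,0,0,0,0]
}}

```text
clock: 6.35
tcp_pos: [0.5823, -0.0529, 0.0467]
eef_rot: [3.141, -0.002, 0.051]
force: [-0.7, -0.2, 5.4]
gripper_width: 0.0267
finger_force: 9.7
```

Call:
{"api": "jog_arm", "payload": {
  "linear": [
    [0,0,-0.2],
    [0,0,-0.4],
    [0,0,-0.6],
    [0,0.1,-0.65],
    [0,0.1,-0.65]
  ],
  "delta_rot": [
    [0,0,0],
    [0,0,0],
    [0,0,0],
    [0,0,0],
    [0,0,0]
  ],
  "jaw": [0,0,0,0,0]
}}

```text
clock: 6.77
tcp_pos: [0.5844, -0.0699, 0.1464]
eef_rot: [3.138, -0.007, 0.05]
force: [-0.2, -0.4, -0.5]
gripper_width: 0.0266
finger_force: 9.8
```

Call:
{"api": "jog_arm", "payload": {
  "linear": [
    [-0.15,0.25,0],
    [-0.3,0.5,0],
    [-0.5,0.75,0],
    [-0.6,0.95,0],
    [-0.6,0.95,0]
  ],
  "delta_rot": [
    [0,0,0],
    [0,0,0],
    [0,0,0],
    [0,0,0],
    [0,0,0]
  ],
  "jaw": [0,0,0,0,0]
}}

```text
clock: 7.18
tcp_pos: [0.4958, -0.2193, 0.141]
eef_rot: [3.141, 0.003, 0.045]
force: [-0.3, 0.1, -0.1]
gripper_width: 0.0271
finger_force: 9.8
```

Call:
{"api": "jog_arm", "payload": {
  "linear": [
    [-0.2,0.2,0],
    [-0.32,0.45,0],
    [-0.32,0.45,0.2],
    [-0.32,0.45,0.4],
    [-0.32,0.45,0.55]
  ],
  "delta_rot": [
    [0,0,0],
    [0,0,0],
    [0,0,0],
    [0,0,0],
    [0,0,0]
  ],
  "jaw": [0,0,0,0,0]
}}

```text
clock: 7.6
tcp_pos: [0.4531, -0.2838, 0.057]
eef_rot: [-3.139, 0.002, 0.048]
force: [-0.1, 1.5, -1.3]
gripper_width: 0.0268
finger_force: 9.8
```

Call:
{"api": "jog_arm", "payload": {
  "linear": [
    [0,0,0.05],
    [0,0,0.05],
    [0,0,0.05],
    [0,0,0.05],
    [0,0,0.05]
  ],
  "delta_rot": [
    [0,0,0],
    [0,0,0],
    [0,0,0],
    [0,0,0],
    [0,0,0]
  ],
  "jaw": [0,0,0.6,0.6,0.6]
}}

```text
clock: 8.02
tcp_pos: [0.456, -0.2849, 0.0543]
eef_rot: [3.139, -0.002, 0.051]
force: [0.3, 0.1, 0.4]
gripper_width: 0.0447
finger_force: 0.0
```

Call:
{"api": "jog_arm", "payload": {
  "linear": [
    [0,0,-0.2],
    [0,0,-0.4],
    [0,0,-0.65],
    [0,0,-0.8],
    [0,0,-1]
  ],
  "delta_rot": [
    [0,0,0],
    [0,0,0],
    [0,0,0],
    [0,0,0],
    [0,0,0]
  ],
  "jaw": [0.6,0.6,0.6,0.6,0.6]
}}

```text
clock: 8.43
tcp_pos: [0.4551, -0.2841, 0.2052]
eef_rot: [3.14, -0.001, 0.051]
force: [-0.4, 0.1, 0.1]
gripper_width: 0.053
finger_force: 0.0
```

Call:
{"api": "jog_arm", "payload": {
  "linear": [
    [0.01,-0.25,0],
    [0.02,-0.5,0],
    [0.05,-0.77,0],
    [0.05,-1,0],
    [0.05,-1,0]
  ],
  "delta_rot": [
    [0,0,0],
    [0,0,0],
    [0,0,0],
    [0,0,0],
    [0,0,0]
  ],
  "jaw": [0.6,0.6,0.6,0.6,0.6]
}}

```text
clock: 8.85
tcp_pos: [0.4544, -0.1289, 0.2039]
eef_rot: [-3.141, -0.002, 0.055]
force: [0.1, 0.4, -0.3]
gripper_width: 0.053
finger_force: 0.0
```

Call:
{"api": "jog_arm", "payload": {
  "linear": [
    [0.01,-0.25,0],
    [0.02,-0.5,0],
    [0.05,-0.77,0],
    [0.05,-1,0],
    [0.05,-1,0]
  ],
  "delta_rot": [
    [0,0,0],
    [0,0,0],
    [0,0,0],
    [0,0,0],
    [0,0,0]
  ],
  "jaw": [0.6,0.6,0.6,0.6,0.6]
}}

```text
clock: 9.27
tcp_pos: [0.4544, 0.0207, 0.2039]
eef_rot: [-3.14, -0.002, 0.056]
force: [-0.1, 0.0, -0.2]
gripper_width: 0.0527
finger_force: 0.0
```

Run:
```python
from h import *
c=snap('top','top1.png'); s=snap('side','side1.png')
a=cv2.resize(c['pixels'][140:245,310:435,::-1],None,fx=4,fy=4,interpolation=cv2.INTER_CUBIC)
cv2.imwrite('pics/crop1.png',a)
np.save('top1.npy',c,allow_pickle=True)
print('handle');blobs(c,[5,110,60],[20,255,200],(228,188,260,220),.062,8)
print('slab');blobs(c,[0,0,120],[180,60,255],(222,175,270,235),.026,100)
print('holes');blobs(c,[0,0,0],[180,255,110],(228,186,262,224),.026,3)
print('bin');blobs(c,[100,0,0],[180,255,100],(380,180,432,242),.07,40)
print('lower');blobs(c,[0,0,120],[180,50,255],(310,145,360,205),.040,100)
```

```text
handle
px [243.5 203.3] xy 0.4546 0.27 [0.0608 0.0262] 13.9
slab
px [244.6 204.8] xy 0.4544 0.2728 [0.1552 0.1163] 12.6
holes
px [255.  215.2] xy 0.4157 0.2335 [0.01   0.0074] 46.0
px [246.9 202.8] xy 0.4588 0.2633 [0.0602 0.0114] 10.9
px [259.9 193.7] xy 0.4911 0.2185 [0.0608 0.0071] 12.6
bin
px [404.4 213.1] xy 0.429 -0.2835 [0.1635 0.1437] 0.7
lower
```

View pics/crop1.png

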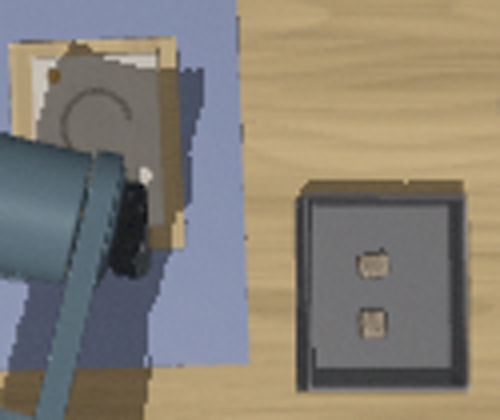

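Crop shows both lumps on the bin floor, at crop (372,265) and (372,323), i.e. top px (403,206) and (403,221). The mould face has no lumps where visible. Next is the handle.

Call:
{"api": "jog_arm", "payload": {
  "linear": [
    [0.01,-0.25,0],
    [0.02,-0.5,0],
    [0.04,-0.75,0],
    [0.04,-0.83,0],
    [0.04,-0.83,0]
  ],
  "delta_rot": [
    [0,0,-0.03],
    [0,0,-0.06],
    [0,0,-0.086],
    [0,0,-0.086],
    [0,0,-0.086]
  ],
  "jaw": [0.6,0.6,0.6,0.6,0.6]
}}

```text
clock: 9.78
tcp_pos: [0.4549, 0.1416, 0.2033]
eef_rot: [3.142, -0.001, 0.225]
force: [0.0, -0.0, 0.7]
gripper_width: 0.0527
finger_force: 0.0
```

Call:
{"api": "jog_arm", "payload": {
  "linear": [
    [0.06,-0.25,0.15],
    [0.12,-0.5,0.3],
    [0.18,-0.75,0.4],
    [0.19,-0.81,0.6],
    [0.19,-0.81,0.7]
  ],
  "delta_rot": [
    [0,0,0],
    [0,0,0],
    [0,0,0],
    [0,0,0],
    [0,0,0]
  ],
  "jaw": [0.6,0.6,0.6,0.6,0.6]
}}

```text
clock: 10.2
tcp_pos: [0.4551, 0.2659, 0.0953]
eef_rot: [3.141, 0.001, 0.224]
force: [-1.6, -1.3, -0.9]
gripper_width: 0.0526
finger_force: 0.0
```

Call:
{"api": "jog_arm", "payload": {
  "linear": [
    [0,0,0],
    [0,0,0]
  ],
  "delta_rot": [
    [0,0,0],
    [0,0,0]
  ],
  "jaw": [0.6,0.6]
}}

```text
clock: 10.37
tcp_pos: [0.4557, 0.2638, 0.0973]
eef_rot: [3.141, 0.002, 0.221]
force: [0.5, -0.7, 0.0]
gripper_width: 0.0531
finger_force: 0.0
```

Call:
{"api": "jog_arm", "payload": {
  "linear": [
    [0,-0.035,0.1],
    [0,-0.035,0.25],
    [0,-0.035,0.37],
    [0,-0.035,0.44],
    [0,-0.035,0.44]
  ],
  "delta_rot": [
    [0,0,0],
    [0,0,0],
    [0,0,0],
    [0,0,0],
    [0,0,0]
  ],
  "jaw": [0.6,0.6,0.6,0.6,0.6]
}}

```text
clock: 10.78
tcp_pos: [0.4542, 0.2692, 0.0312]
eef_rot: [3.141, 0.001, 0.221]
force: [-0.6, -0.2, -1.1]
gripper_width: 0.0529
finger_force: 0.0
```

Call:
{"api": "jog_arm", "payload": {
  "linear": [
    [0,0,0],
    [0,0,0],
    [0,0,0],
    [0,0,0],
    [0,0,0]
  ],
  "delta_rot": [
    [0,0,0],
    [0,0,0],
    [0,0,0],
    [0,0,0],
    [0,0,0]
  ],
  "jaw": [0,0,0,0,0],
  "newtons": 45
}}

```text
clock: 11.2
tcp_pos: [0.4549, 0.2714, 0.0329]
eef_rot: [-3.141, -0.002, 0.223]
force: [-0.2, 1.1, 6.0]
gripper_width: 0.0235
finger_force: 45.0
```

Call:
{"api": "jog_arm", "payload": {
  "linear": [
    [0,0,0],
    [0,0,0]
  ],
  "delta_rot": [
    [0,0,0],
    [0,0,0]
  ],
  "jaw": [0,0]
}}

```text
clock: 11.37
tcp_pos: [0.4549, 0.2713, 0.0329]
eef_rot: [-3.141, -0.002, 0.223]
force: [-0.8, 1.0, 6.1]
gripper_width: 0.0237
finger_force: 45.0
```

Call:
{"api": "jog_arm", "payload": {
  "linear": [
    [0,0,-0.05],
    [0,0,-0.2],
    [0,0,-0.4],
    [0,0,-0.6],
    [0,0,-0.8]
  ],
  "delta_rot": [
    [0,0,0],
    [0,0,0],
    [0,0,0],
    [0,0,0],
    [0,0,0]
  ],
  "jaw": [0,0,0,0,0]
}}

```text
clock: 11.78
tcp_pos: [0.4528, 0.2702, 0.1522]
eef_rot: [3.141, 0.003, 0.223]
force: [0.7, -0.3, -4.7]
gripper_width: 0.0234
finger_force: 45.0
```

Call:
{"api": "jog_arm", "payload": {
  "linear": [
    [0.01,0.08,0],
    [0.03,0.25,0],
    [0.05,0.45,0],
    [0.07,0.65,0],
    [0.075,0.73,0]
  ],
  "delta_rot": [
    [0,0,0.01],
    [0,0,0.03],
    [0,0,0.05],
    [0,0,0.07],
    [0,0,0.085]
  ],
  "jaw": [0,0,0,0,0]
}}

```text
clock: 12.2
tcp_pos: [0.4891, 0.1628, 0.1503]
eef_rot: [3.14, 0.002, 0.049]
force: [-0.3, -0.7, -4.5]
gripper_width: 0.0232
finger_force: 45.0
```

Call:
{"api": "jog_arm", "payload": {
  "linear": [
    [0.05,0.15,0],
    [0.09,0.32,0],
    [0.14,0.5,0],
    [0.18,0.64,0],
    [0.2,0.7,0]
  ],
  "delta_rot": [
    [0,0,0],
    [0,0,0],
    [0,0,0],
    [0,0,0],
    [0,0,0]
  ],
  "jaw": [0,0,0,0,0]
}}

```text
clock: 12.62
tcp_pos: [0.5245, 0.0604, 0.1504]
eef_rot: [3.141, 0.002, 0.05]
force: [0.1, 0.1, -4.3]
gripper_width: 0.0235
finger_force: 45.0
```

Call:
{"api": "jog_arm", "payload": {
  "linear": [
    [0.04,0.12,0],
    [0.09,0.3,0],
    [0.14,0.5,0],
    [0.18,0.63,0],
    [0.19,0.68,0]
  ],
  "delta_rot": [
    [0,0,0],
    [0,0,0],
    [0,0,0],
    [0,0,0],
    [0,0,0]
  ],
  "jaw": [0,0,0,0,0]
}}

```text
clock: 13.03
tcp_pos: [0.5587, -0.0396, 0.1508]
eef_rot: [3.141, 0.001, 0.05]
force: [1.1, 0.4, -4.3]
gripper_width: 0.0235
finger_force: 45.0
```

Call:
{"api": "jog_arm", "payload": {
  "linear": [
    [0,0,0.02],
    [0,0,0.02],
    [0,0,0.02]
  ],
  "delta_rot": [
    [0,0,0],
    [0,0,0],
    [0,0,0]
  ],
  "jaw": [0,0,0]
}}

```text
clock: 13.28
tcp_pos: [0.5574, -0.0358, 0.1477]
eef_rot: [-3.14, 0.002, 0.054]
force: [0.3, 0.1, -4.1]
gripper_width: 0.0235
finger_force: 45.0
```

Run:
```python
from h import *
c=camera('top'); s=camera('side'); st=get_state(); print(st['tcp_pos'],st['eef_rot'])
np.save('top2.npy',c,allow_pickle=True); np.save('side2.npy',s,allow_pickle=True)
a=cv2.resize(s['pixels'][120:230,250:350,::-1],None,fx=4,fy=4,interpolation=cv2.INTER_CUBIC)
b=cv2.resize(c['pixels'][120:230,295:395,::-1],None,fx=4,fy=4,interpolation=cv2.INTER_CUBIC)
cv2.imwrite('pics/crop2.png',np.hstack([a,b]))
# predicted slab outline in side picture
p=st['tcp_pos']; yaw=st['eef_rot'][2]; Rz=R.from_euler('z',yaw).as_matrix()
L=[[-75,55,26],[75,55,26],[75,-55,26],[-75,-55,26],[-75,55,0],[75,55,0],[-46,-30,26],[57,36,26]]
W=np.array([p-[0,0,.0322]+Rz@(np.array(l)/1000) for l in L])
for n,q in(('side',s),('top',c)): print(n,proj(q,W).round(1).tolist())
```

```text
[ 0.55792097 -0.0357668   0.14833752] [-3.14092493e+00  9.35558276e-04  5.42858122e-02]
side [[318.2, 181.9], [275.2, 166.2], [293.3, 146.7], [334.6, 160.9], [318.1, 188.2], [275.7, 172.5], [322.7, 162.6], [283.4, 164.4]]
top [[317.4, 194.6], [315.5, 149.4], [348.7, 148.0], [350.9, 193.1], [317.5, 195.3], [315.6, 150.8], [342.9, 184.7], [321.5, 154.5]]
```

View pics/crop2.png

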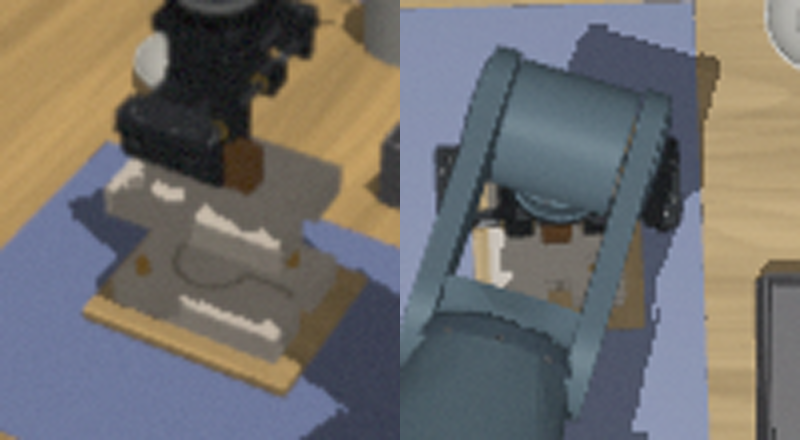

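Side crop: the slab hangs level at crop (105–340, 150–275), within about 2 px of prediction, with the handle gripped. The lower face is clear and both dowels show at crop (142,265) and (292,258). Now centring and lowering.

Call:
{"api": "jog_arm", "payload": {
  "linear": [
    [0.015,0.028,0.05],
    [0.015,0.028,0.15],
    [0.015,0.028,0.25],
    [0.015,0.028,0.33],
    [0.015,0.028,0.35]
  ],
  "delta_rot": [
    [0,0,0],
    [0,0,0],
    [0,0,0],
    [0,0,0],
    [0,0,0]
  ],
  "jaw": [0,0,0,0,0]
}}

```text
clock: 13.8
tcp_pos: [0.5594, -0.0406, 0.0935]
eef_rot: [-3.14, 0.004, 0.053]
force: [-0.8, -0.4, -4.8]
gripper_width: 0.0237
finger_force: 45.0
```

Call:
{"api": "jog_arm", "payload": {
  "linear": [
    [0,0,0],
    [0,0,0],
    [0,0,0]
  ],
  "delta_rot": [
    [0,0,0],
    [0,0,0],
    [0,0,0]
  ],
  "jaw": [0,0,0]
}}

```text
clock: 14.05
tcp_pos: [0.5618, -0.0414, 0.0971]
eef_rot: [3.141, -0.001, 0.053]
force: [0.1, 0.2, -4.0]
gripper_width: 0.0238
finger_force: 45.0
```

Call:
{"api": "jog_arm", "payload": {
  "linear": [
    [-0.01,-0.008,0.02],
    [-0.01,-0.008,0.05],
    [-0.01,-0.008,0.08],
    [-0.01,-0.008,0.08],
    [-0.01,-0.008,0.08]
  ],
  "delta_rot": [
    [0,0,0],
    [0,0,0],
    [0,0,0],
    [0,0,0],
    [0,0,0]
  ],
  "jaw": [0,0,0,0,0]
}}

```text
clock: 14.47
tcp_pos: [0.5591, -0.0401, 0.0837]
eef_rot: [-3.141, 0.001, 0.053]
force: [0.1, -0.2, -4.6]
gripper_width: 0.0236
finger_force: 45.0
```

Call:
{"api": "jog_arm", "payload": {
  "linear": [
    [0,0,0.01],
    [0,0,0.02],
    [0,0,0.03],
    [0,0,0.03],
    [0,0,0.03]
  ],
  "delta_rot": [
    [0,0,0],
    [0,0,0],
    [0,0,0],
    [0,0,0],
    [0,0,0]
  ],
  "jaw": [0,0,0,0,0]
}}

```text
clock: 14.88
tcp_pos: [0.5595, -0.0402, 0.0796]
eef_rot: [-3.142, 0.0, 0.053]
force: [-0.0, -0.5, -3.9]
gripper_width: 0.0242
finger_force: 45.0
```

Call:
{"api": "jog_arm", "payload": {
  "linear": [
    [0,0,0.01],
    [0,0,0.02],
    [0,0,0.025],
    [0,0,0.025],
    [0,0,0.025]
  ],
  "delta_rot": [
    [0,0,0],
    [0,0,0],
    [0,0,0],
    [0,0,0],
    [0,0,0]
  ],
  "jaw": [0,0,0,0,0]
}}

```text
clock: 15.3
tcp_pos: [0.5594, -0.0402, 0.0759]
eef_rot: [-3.142, 0.0, 0.053]
force: [-0.7, -0.6, -3.3]
gripper_width: 0.0234
finger_force: 45.0
```

Call:
{"api": "jog_arm", "payload": {
  "linear": [
    [0,0,0.008],
    [0,0,0.013],
    [0,0,0.013],
    [0,0,0.013],
    [0,0,0.013]
  ],
  "delta_rot": [
    [0,0,0],
    [0,0,0],
    [0,0,0],
    [0,0,0],
    [0,0,0]
  ],
  "jaw": [0,0,0,0,0]
}}

```text
clock: 15.72
tcp_pos: [0.5594, -0.0402, 0.074]
eef_rot: [-3.142, 0.0, 0.053]
force: [0.2, 0.7, -4.6]
gripper_width: 0.0236
finger_force: 45.0
```

Call:
{"api": "jog_arm", "payload": {
  "linear": [
    [0,0,0.006],
    [0,0,0.006],
    [0,0,0.006],
    [0,0,0.006]
  ],
  "delta_rot": [
    [0,0,0],
    [0,0,0],
    [0,0,0],
    [0,0,0]
  ],
  "jaw": [0,0,0,0]
}}

```text
clock: 16.05
tcp_pos: [0.5595, -0.0402, 0.0731]
eef_rot: [-3.142, -0.0, 0.053]
force: [0.6, -0.4, -3.7]
gripper_width: 0.0237
finger_force: 45.0
```

Call:
{"api": "jog_arm", "payload": {
  "linear": [
    [0,0,0.004],
    [0,0,0.004],
    [0,0,0.004],
    [0,0,0.004]
  ],
  "delta_rot": [
    [0,0,0],
    [0,0,0],
    [0,0,0],
    [0,0,0]
  ],
  "jaw": [0,0,0,0]
}}

```text
clock: 16.38
tcp_pos: [0.5595, -0.0402, 0.0729]
eef_rot: [3.141, -0.0, 0.053]
force: [-3.4, 0.2, 3.2]
gripper_width: 0.0235
finger_force: 45.0
```

TCP z minus the grasp height is 0.0729 − 0.0329 = 0.040, so the slab is on the face. Pressing up to about 10 N.

Call:
{"api": "jog_arm", "payload": {
  "linear": [
    [0,0,0.002],
    [0,0,0.002],
    [0,0,0.002],
    [0,0,0.002]
  ],
  "delta_rot": [
    [0,0,0],
    [0,0,0],
    [0,0,0],
    [0,0,0]
  ],
  "jaw": [0,0,0,0]
}}

```text
clock: 16.72
tcp_pos: [0.5595, -0.0402, 0.0729]
eef_rot: [3.141, -0.0, 0.053]
force: [-4.3, 0.2, 5.9]
gripper_width: 0.0236
finger_force: 45.0
```

Run:
```python
from h import *
for i in range(3):
    s=camera('side'); st=get_state(); print(st['clock'],st['force'].round(2),st['torque'].round(2),st['tcp_pos'].round(4),st['eef_rot'].round(4))
c=camera('top')
a=cv2.resize(s['pixels'][140:240,250:350,::-1],None,fx=4,fy=4,interpolation=cv2.INTER_CUBIC)
b=cv2.resize(c['pixels'][140:240,330:430,::-1],None,fx=4,fy=4,interpolation=cv2.INTER_CUBIC)
cv2.imwrite('pics/crop3.png',np.hstack([a,b]))
```

```text
16.7667 [-4.04 -0.26  6.25] [0.18 0.6  0.03] [ 0.5596 -0.0402  0.0729] [ 3.1414e+00 -1.0000e-04  5.2900e-02]
16.8167 [-3.94 -0.12  6.45] [ 0.24  0.64 -0.02] [ 0.5596 -0.0402  0.073 ] [ 3.1414e+00 -2.0000e-04  5.2900e-02]
16.8667 [-4.15  0.63  6.59] [ 0.16  0.63 -0.03] [ 0.5596 -0.0402  0.0729] [ 3.1414e+00 -2.0000e-04  5.2900e-02]
```

View pics/crop3.png

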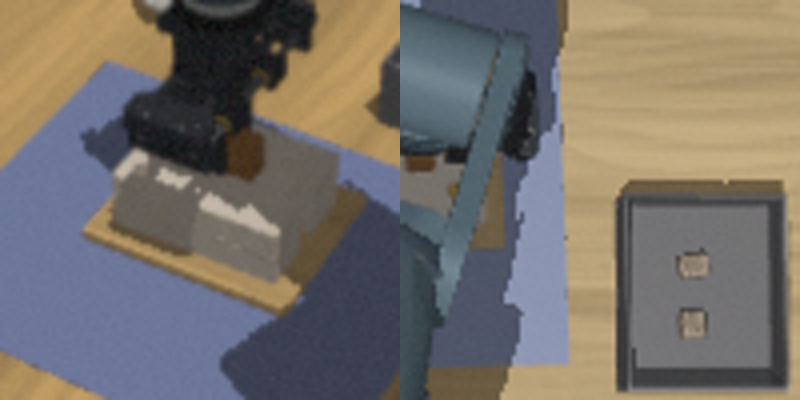

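The crop shows the halves closed flush with edges aligned, and both lumps still in the bin at crop (692,265) and (692,323). Adding the last few newtons.

Call:
{"api": "jog_arm", "payload": {
  "linear": [
    [0,0,0.002],
    [0,0,0.002],
    [0,0,0.002],
    [0,0,0.002],
    [0,0,0.002]
  ],
  "delta_rot": [
    [0,0,0],
    [0,0,0],
    [0,0,0],
    [0,0,0],
    [0,0,0]
  ],
  "jaw": [0,0,0,0,0]
}}

```text
clock: 17.33
tcp_pos: [0.5596, -0.0403, 0.0729]
eef_rot: [3.141, -0.0, 0.053]
force: [-5.4, 0.9, 8.1]
gripper_width: 0.0236
finger_force: 45.0
```

Call:
{"api": "jog_arm", "payload": {
  "linear": [
    [0,0,0],
    [0,0,0],
    [0,0,0],
    [0,0,0],
    [0,0,0]
  ],
  "delta_rot": [
    [0,0,0],
    [0,0,0],
    [0,0,0],
    [0,0,0],
    [0,0,0]
  ],
  "jaw": [0,0,0,0,0]
}}

```text
clock: 17.75
tcp_pos: [0.5596, -0.0402, 0.0729]
eef_rot: [3.141, -0.0, 0.053]
force: [-5.9, 0.3, 8.7]
gripper_width: 0.0237
finger_force: 45.0
```

Call:
{"api": "jog_arm", "payload": {
  "linear": [
    [0,0,0],
    [0,0,0],
    [0,0,0],
    [0,0,0],
    [0,0,0]
  ],
  "delta_rot": [
    [0,0,0],
    [0,0,0],
    [0,0,0],
    [0,0,0],
    [0,0,0]
  ],
  "jaw": [0,0,0,0,0]
}}

```text
clock: 18.17
tcp_pos: [0.5596, -0.0402, 0.0729]
eef_rot: [3.141, -0.0, 0.053]
force: [-6.9, 1.2, 9.7]
gripper_width: 0.0235
finger_force: 45.0
```

Call:
{"api": "jog_arm", "payload": {
  "linear": [
    [-0.003,0,0],
    [-0.003,0,0],
    [-0.003,0,0],
    [-0.003,0,0],
    [-0.003,0,0]
  ],
  "delta_rot": [
    [0,0,0],
    [0,0,0],
    [0,0,0],
    [0,0,0],
    [0,0,0]
  ],
  "jaw": [0,0,0,0,0]
}}

```text
clock: 18.58
tcp_pos: [0.5596, -0.0402, 0.0729]
eef_rot: [3.141, -0.001, 0.053]
force: [-4.2, 1.3, 6.3]
gripper_width: 0.0236
finger_force: 45.0
```

Call:
{"api": "jog_arm", "payload": {
  "linear": [
    [0,0,0],
    [0,0,0],
    [0,0,0],
    [0,0,0],
    [0,0,0]
  ],
  "delta_rot": [
    [0,0,0],
    [0,0,0],
    [0,0,0],
    [0,0,0],
    [0,0,0]
  ],
  "jaw": [0,0,0,0,0]
}}

```text
clock: 19.0
tcp_pos: [0.5596, -0.0402, 0.0729]
eef_rot: [3.141, -0.001, 0.053]
force: [-3.2, 0.1, 7.1]
gripper_width: 0.0236
finger_force: 45.0
```

Call:
{"api": "jog_arm", "payload": {
  "linear": [
    [0,0,0],
    [0,0,0],
    [0,0,0],
    [0,0,0],
    [0,0,0]
  ],
  "delta_rot": [
    [0,0,0],
    [0,0,0],
    [0,0,0],
    [0,0,0],
    [0,0,0]
  ],
  "jaw": [0,0,0,0,0]
}}

```text
clock: 19.42
tcp_pos: [0.5595, -0.0403, 0.0729]
eef_rot: [3.141, -0.001, 0.053]
force: [-4.0, 0.4, 7.3]
gripper_width: 0.0234
finger_force: 45.0
```

Call:
{"api": "jog_arm", "payload": {
  "linear": [
    [0,0,0],
    [0,0,0],
    [0,0,0],
    [0,0,0],
    [0,0,0]
  ],
  "delta_rot": [
    [0,0,0],
    [0,0,0],
    [0,0,0],
    [0,0,0],
    [0,0,0]
  ],
  "jaw": [0,0,0,0,0]
}}

```text
clock: 19.83
tcp_pos: [0.5596, -0.0402, 0.0729]
eef_rot: [3.141, -0.001, 0.053]
force: [-3.3, 1.8, 6.8]
gripper_width: 0.0238
finger_force: 45.0
```

Call:
{"api": "jog_arm", "payload": {
  "linear": [
    [0,0,0.0025],
    [0,0,0.0025],
    [0,0,0.0025],
    [0,0,0.0025],
    [0,0,0.0025]
  ],
  "delta_rot": [
    [0,0,0],
    [0,0,0],
    [0,0,0],
    [0,0,0],
    [0,0,0]
  ],
  "jaw": [0,0,0,0,0]
}}

```text
clock: 20.25
tcp_pos: [0.5596, -0.0403, 0.0729]
eef_rot: [3.141, -0.001, 0.053]
force: [-5.0, 1.1, 10.2]
gripper_width: 0.0239
finger_force: 45.0
```

Call:
{"api": "jog_arm", "payload": {
  "linear": [
    [0,0,0],
    [0,0,0],
    [0,0,0],
    [0,0,0],
    [0,0,0]
  ],
  "delta_rot": [
    [0,0,0],
    [0,0,0],
    [0,0,0],
    [0,0,0],
    [0,0,0]
  ],
  "jaw": [0,0,0,0,0]
}}

```text
clock: 20.67
tcp_pos: [0.5596, -0.0402, 0.0729]
eef_rot: [3.141, -0.001, 0.053]
force: [-5.9, 1.1, 9.7]
gripper_width: 0.0234
finger_force: 45.0
```

Call:
{"api": "jog_arm", "payload": {
  "linear": [
    [0,0,0],
    [0,0,0],
    [0,0,0],
    [0,0,0],
    [0,0,0]
  ],
  "delta_rot": [
    [0,0,0],
    [0,0,0],
    [0,0,0],
    [0,0,0],
    [0,0,0]
  ],
  "jaw": [0,0,0,0,0]
}}

```text
clock: 21.08
tcp_pos: [0.5596, -0.0403, 0.0729]
eef_rot: [3.141, -0.001, 0.053]
force: [-4.9, 1.0, 9.7]
gripper_width: 0.0239
finger_force: 45.0
```

The push is steady at about 9.8 N, so I'm handing in.

```bash
python3 -c "
from cell import finish_job
print(finish_job())"
```

```text
the job is handed in; nothing more can be done
None
```

The job is handed in: both clay lumps are in the grey scrap bin, and the upper half is on the dowels, flush with the notches at the same end, gripped and pressed down with about 9.8 N, at 21 s on the robot's clock.

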